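Seat the mould board in its draining stand

ROBOT

A 6-joint arm with a two-finger parallel gripper is mounted at the origin on a cart in front of the work surface, level with it; the furniture and walls round the work are solid. World frame = base frame: x ahead of the robot, y to its left, z up, the work surface at z = 0. Lengths are in m, angles in rad, forces in N, time in s.
With the tool pointing down it reaches from about 0.25 to 0.725 m from the base axis. Payload 4 kg.
Tool frame: the origin (TCP) lies at the very end of the fingers, on their centre line; the grasp point (between the pads) lies pinch_z behind it (pinch_z is the distance from the TCP to the grasp point, in m); z points along the fingers, x is the direction in which the jaws open and shut, and the axes are right-handed (so a half turn about z gives the same grasp; the last joint's range is limited). The gripper opens to 85 mm and grips with 20 to 120 N. Pads are 22 mm wide; open, the fingers measure 114 mm over their backs; the gripper's body (76 mm by 85 mm) begins 54 mm behind the grasp point. The pads swing forward as they close: fully open they stand 13 mm farther back than shut.
Start: joints at [-1.231, 0.241, 0.005, 1.335, 0, 1.571], TCP at [0.167, -0.471, 0.231] pointing down, gripper open.
Joint ranges: [-2.72, 2.72], [-1.05, 1.87], [-1.09, 1.28], [-1.99, 2.15], [-1.42, 1.44], [-3.14, 3.14]. Speed limits (rad/s): [2.79, 2.79, 3.14, 3.14, 3.14, 3.14].

INTERFACE

Orientations are given as a unit quaternion [x, y, z, w].
In Python, from station import * gives the robot as it stands.
- The arm moves only by the shell command python3 -m crank 'ROWS' [OPENING]. ROWS is JSON, a list of rows, each a list of 2 entries, a list of its own where there are three numbers: the shift along the tool's x, y, z in mm, then the turn about the tool's z in degrees. A call has 1 to 10 rows; each row shifts and turns the pose as measured when the row begins, along the tool's axes as they then stand; what a row does not reach is not made up. A row lasts 1/10 s, in which the tool goes at most 50 mm and 8.59 degrees, less where a joint would pass 70% of its speed; a pose out of reach is approached as far as the arm can. A call is refused whole if a number of a shift passes 50 or a number of a turn 8.59, either way. A call with a gripper value outside its range is refused whole. OPENING is the closure, from -1 (fully open) to 1 (shut), set as the call begins (- or left out, the last holds). The fingers move at their own pace and stop on an object; the grip force is fixed at half the most. Time passes only in rows, so rows that do not move let the fingers close. It gives the time, the measured TCP pose, the force and the opening at its end, in the units of the state.
- get_obs(): the state, without advancing time (a new reading comes with each control period).
- snapshot(name): name is "side" or "top" or "wrist"; returns the picture (420x560x3 uint8, red, green, blue); there is no depth.
- camera_params(name): a dict with "fx", "fy", "cx", "cy" (pixels), "camera_from_world" (4x4, takes a point from world to camera coordinates). Camera axes: x right, y down, z forward; pixel columns grow to the right and rows downward; lengths in m; the calibration is good to about 2 mm. A picture is of the moment at which its call begins: read the wrist's pose just before it. camera_params takes no time and is no camera call; for the wrist camera it gives the pose at the moment of the call.
- finish_job(): hands the job in, once; it reports no verdict.
The state is a dict: "time_s": time; "joints": joint angles; "qvel": joint speeds; "effort": joint torques, N m; "position": TCP position; "tcp_rot": TCP orientation; "force": force on the tool from outside, world axes, zero at the start; "torque": the same for the moment, N m; "width": finger opening in m.
Only numpy, scipy, OpenCV 4.12 (cv2) and the standard library are available. Lean on these libraries where they do the work, as an engineer would, in place of code of your own. Each camera call takes 0.05 s, during which the arm holds its last target.

TASK

With a fingertip, push the near end of the mould board so that it slides along the rails of the draining stand until its crossbars drop into the notches; then push both keepers fully across, over the ends of the near crossbar, so that the board is locked in. Only push, lift nothing: leave the mould and the weight standing on the board untouched, and do not disturb the things around the stand.

Things in the scene. Friction and masses are not known exactly. Their poses are not given: they have to be found in the camera images.
- stand: steel draining stand, fixed: two rails on legs over a drip tray. Origin on the worktop midway between its four notches; x along the rails, away from the robot, y left, z up. Rails 10 mm thick at y = +-75 mm, from x = -217 to +127 mm, tops 80 mm above the worktop. Between them it is open down to 33 mm above the worktop.
- seat (a point): the place of the board's origin when it is seated: 80 mm above the stand's origin, axes as the stand's. Each rail has two square notches, 14 mm wide and 10 mm deep, at stand x = -85 and +85 mm, for the board's crossbars; they stop the board once it is in.
- board: white plastic mould board, 240 (x, along the rails) x 134 x 18 mm. Origin: centre of the slab's underside. Two steel crossbars 10 mm thick, 188 mm long, at x = -85 and +85 mm under it ride on the rails; two lengthwise runners 22 mm deep guide it between them. Riding, its underside is 90 mm above the worktop; it drops 10 mm into the notches. Starts 60 to 100 mm short of its seat.
- board_end (a point): middle of the board's near end face (push it towards stand +x), 9 mm above the slab's underside; 120 mm from the board's origin. The loaded board weighs 0.8 to 1.1 kg and slides at some 2 to 4 N.
- mould: round white perforated mould, 113 mm across and 52 mm high, with its round white follower disc sunk in its mouth (follower's top 48 mm above the mould's foot), standing loose on the far half of the board, some 50 mm beyond the board's middle. Origin at the centre of its underside.
- weight: half-kilogram steel weight with a knob, 42 mm across, 53 mm high, standing loose on the follower in the mould. Origin at the centre of its underside.
- keeper_left (a joint): turn of the left keeper, a flat steel arm on an upright pivot outside the left rail; rad. 0 = closed (end stop): square across the rail, over the near crossbar's end. Grows as it opens; at 1.57 it lies along the rail, pointing to stand -x; at most 2.0. Starts at 1.25 to 1.9, stays where left, takes about 2 N at the flange. Closing, the tip swings in over the rail and on to stand +x.
- keeper_left_flange (a point): centre of the pushing face of the left keeper's upturned finger flange, 34 mm from the pivot, 94 mm above the worktop. The flange runs along the arm 18 to 50 mm from the pivot, from 82 to 104 mm above the worktop; its face is 6 mm off the arm's middle line. The point's -x axis points out of the face, to the finger that closes it; its -y axis from pivot to tip.
- keeper_left_pivot (a point): the left keeper's upright pivot axis, 84.5 mm above the worktop, fixed at stand x = -85, y = +125 mm. The arm is 12 mm wide, reaches 50 mm from the pivot and lies 82 to 87 mm above the worktop, so it swings across only when the crossbar is down in its notch.
- keeper_right (a joint): turn of the right keeper, a flat steel arm on an upright pivot outside the right rail; rad. 0 = closed (end stop): square across the rail, over the near crossbar's end. Grows as it opens; at 1.57 it lies along the rail, pointing to stand -x; at most 2.0. Starts at 1.25 to 1.9, stays where left, takes about 2 N at the flange. Closing, the tip swings in over the rail and on to stand +x.
- keeper_right_flange (a point): centre of the pushing face of the right keeper's upturned finger flange, 34 mm from the pivot, 94 mm above the worktop. The flange runs along the arm 18 to 50 mm from the pivot, from 82 to 104 mm above the worktop; its face is 6 mm off the arm's middle line. The point's -x axis points out of the face, to the finger that closes it; its +y axis from pivot to tip.
- keeper_right_pivot (a point): the right keeper's upright pivot axis, 84.5 mm above the worktop, fixed at stand x = -85, y = -125 mm. The arm is 12 mm wide, reaches 50 mm from the pivot and lies 82 to 87 mm above the worktop, so it swings across only when the crossbar is down in its notch.
- cup: bystander: white sample cup with a red lid, 50 mm across, 46 mm high, standing to the left of the stand. Origin at the centre of its underside.
- spatula: bystander: spatula 232 mm long, black handle, lying to the right of the stand. Origin under its middle; y along its length.
- spare_follower: bystander: loose follower disc 101 mm across, 13 mm thick, on the worktop near the robot. Origin at the centre of its underside.
- spare_weight: bystander: a second weight like the first, 42 mm across, 53 mm high, standing on the loose follower disc near the robot. Origin at the centre of its underside.
- trier: bystander: cheese trier with a black cross handle, 126 mm long, lying on the worktop near the robot. Origin under its middle.
- label_box: bystander: small flat box 50 x 70 x 20 mm on the worktop to the left. Origin at the centre of its underside.
Not all that is in view belongs to the job. What is shaped like the weight but blue is not meant. There is more than one size of the mould; the one meant has the size given above.

How it is judged:
By the outcome, as a careful person would: the job done as asked, in the order asked, and still so for the second after the job is handed in, with the robot touching nothing.
It also fails if it takes over 61 s, if anything falls off the work surface, if the arm or the gripper's body presses on something with over 40 N, if the wrist force passes 120 N, or if a joint passes its speed limit or range.

## Working session

There is one attempt and no reset: what is moved stays moved. The work goes in short steps, Python scripts to look and compute and a shell command to move; the robot and the scene stay as the last step left them, time stands still between calls to the robot, and variables do not carry over. Pictures are saved under pics/ and viewed, and the job is handed in when it is done.

```bash
ls; mkdir -p pics
python3 - <<'E'
from station import *
import cv2
o=get_obs(); print(o)
for n in ("side","top","wrist"):
    cv2.imwrite(f"pics/{n}0.png",cv2.cvtColor(snapshot(n),cv2.COLOR_RGB2BGR))
    p=camera_params(n); print(n,p["fx"],p["cx"],p["cy"]); print(p["camera_from_world"])
E
```

```text
pics
{'time_s': 0.0, 'joints': array([-1.23099486e+00,  2.41441948e-01,  3.73288788e-03,  1.33521404e+00,
       -5.87530456e-06,  1.57081547e+00]), 'qvel': array([-1.90325063e-03, -4.35779719e-05, -5.78030186e-04,  1.86077227e-03,
        7.56758575e-04, -1.53866220e-03]), 'effort': array([ 1.32551591e-03, -3.72315860e+01,  2.52410066e+01,  1.68679864e-02,
        4.03499229e-06,  8.38468281e-06]), 'position': array([ 0.1664369 , -0.47081309,  0.23040181]), 'tcp_rot': array([ 8.16480364e-01, -5.77372223e-01, -8.69941810e-04, -6.11554498e-04]), 'force': array([-0.18257113,  0.3040053 , -0.30290058]), 'torque': array([ 0.01345992, -0.01234822, -0.0149351 ]), 'width': 0.085547842174692}
side 493.5609590122329 278.65944851643815 203.20959837428748
[[-0.92625387 -0.37687459  0.00439376  0.53642607]
 [-0.18972595  0.45615784 -0.86943895  0.21079044]
 [ 0.3256652  -0.80615481 -0.49402086  1.0422143 ]
 [ 0.          0.          0.          1.        ]]
top 430.83825334312195 279.1005299437964 209.36145160811108
[[ 0.02572562 -0.99953589  0.01631566 -0.00365796]
 [-0.97999896 -0.02843782 -0.1969602   0.58356124]
 [ 0.19733277 -0.0109224  -0.98027572  0.99325045]
 [ 0.          0.          0.          1.        ]]
wrist 354.2552443761841 281.2573970088413 213.24003335248636
[[ 0.33412086 -0.94252829 -0.00191627 -0.50003697]
 [-0.90418611 -0.32110146  0.28167591 -0.03760305]
 [-0.26610283 -0.09238114 -0.95950769  0.37756406]
 [ 0.          0.          0.          1.        ]]
```

View pics/top0.png

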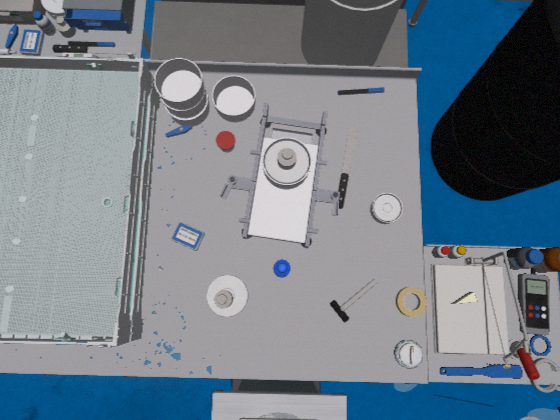

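View pics/side0.png

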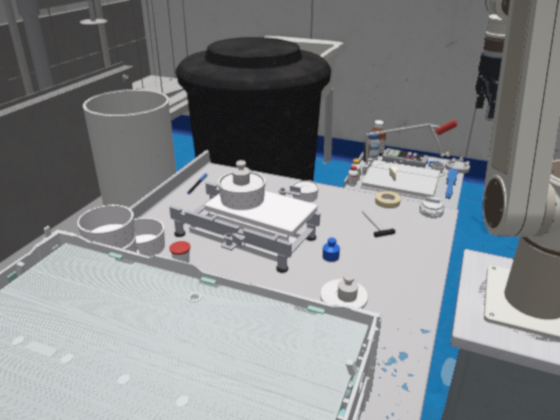

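View pics/wrist0.png

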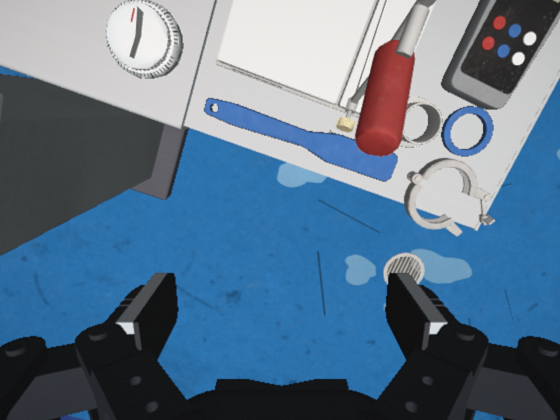

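The top view shows the stand and board at about (285,180), with the mould and weight at (287,158). The left keeper is near (230,187) and the right keeper near (335,200). The red-lidded cup is at (226,141), the spatula at (345,170), and the blue weight lookalike at (282,268). I'll enlarge this area.

Run:
```python
import cv2
i=cv2.imread("pics/top0.png")
c=i[90:260,205:365]; cv2.imwrite("pics/top0c.png",cv2.resize(c,None,fx=3.5,fy=3.5,interpolation=cv2.INTER_CUBIC))
i=cv2.imread("pics/side0.png")
c=i[150:280,160:340]; cv2.imwrite("pics/side0c.png",cv2.resize(c,None,fx=4.4,fy=4.4,interpolation=cv2.INTER_CUBIC))
```

```text
(no output)
```

View pics/top0c.png

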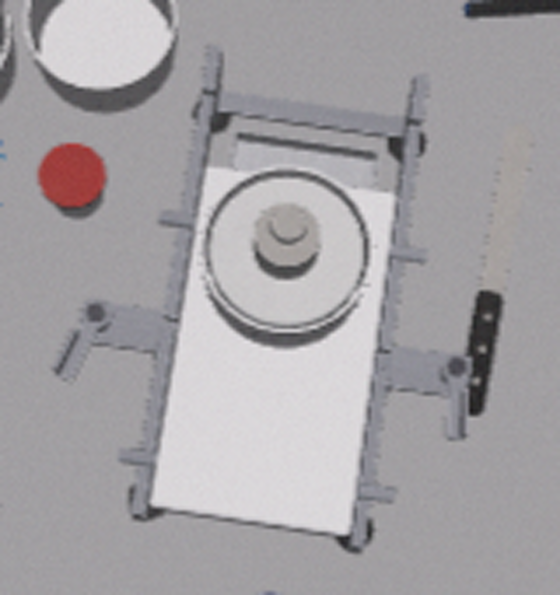

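View pics/side0c.png

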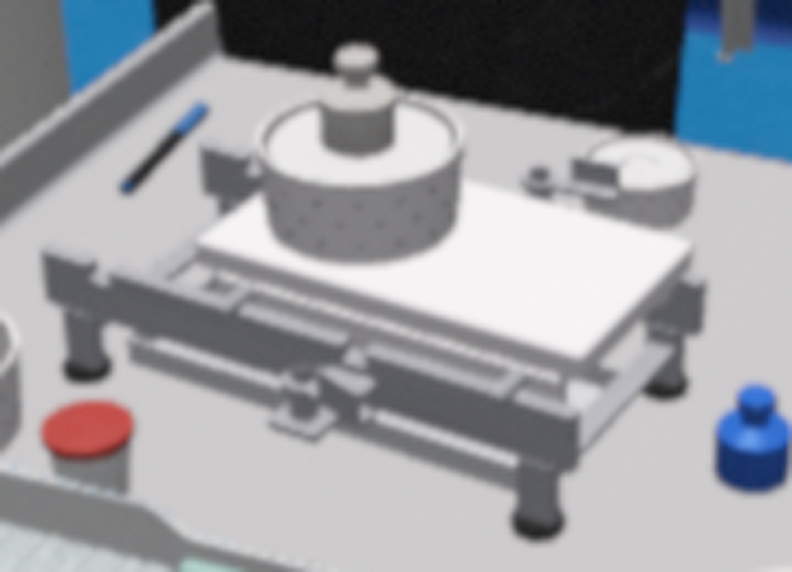

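```bash
cat > h.py <<'E'
from station import *
import numpy as np, cv2
from scipy.optimize import least_squares
def ray(p,u,v):
    T=np.array(p["camera_from_world"]);R=T[:3,:3];c=-R.T@T[:3,3]
    d=R.T@np.array([(u-p["cx"])/p["fx"],(v-p["cy"])/p["fy"],1]);return c,d
def atz(p,u,v,z):
    c,d=ray(p,u,v);return c+d*(z-c[2])/d[2]
def proj(p,X):
    T=np.array(p["camera_from_world"]);X=np.atleast_2d(X);C=X@T[:3,:3].T+T[:3,3]
    return np.c_[p["fx"]*C[:,0]/C[:,2]+p["cx"],p["fy"]*C[:,1]/C[:,2]+p["cy"]]
def S2W(s,X):
    X=np.atleast_2d(X);c,q=np.cos(s[2]),np.sin(s[2])
    return np.c_[s[0]+c*X[:,0]-q*X[:,1],s[1]+q*X[:,0]+c*X[:,1],X[:,2]]
def snap(n,f):
    im=snapshot(n);cv2.imwrite(f"pics/{f}.png",cv2.cvtColor(im,cv2.COLOR_RGB2BGR))
E
python3 - <<'E'
from h import *
p=camera_params("top")
f=lambda a:np.array([205,90])+np.array(a)/3.5
board=np.array([f(a) for a in [(207,167),(393,192),(350,530),(152,506)]])
bl=np.array([[.12,.067,.108],[.12,-.067,.108],[-.12,-.067,.108],[-.12,.067,.108]])
piv=np.array([f((95,313)),f((457,367))]); pl=np.array([[-.085,.125,.09],[-.085,-.125,.09]])
rail=np.array([f(a) for a in [(213,46),(420,76)]]); rl=np.array([[.127,.075,.08],[.127,-.075,.08]])
cb=np.array([f(a) for a in [(122,457),(395,493),(161,219),(426,255)]]); cl=np.array([[-.085,.094,.09],[-.085,-.094,.09],[.085,.094,.09],[.085,-.094,.09]])
def res(s):
    o=np.array([s[3],0,0])
    return np.r_[proj(p,S2W(s,bl+o))-board,proj(p,S2W(s,pl))-piv,proj(p,S2W(s,rl))-rail,proj(p,S2W(s,cl+o))-cb].ravel()
r=least_squares(res,[.5,0,-.1,-.08]);print(r.x);print(res(r.x).reshape(-1,2).round(1))
s=r.x
for nm,z,a,b in [("L",.104,(82,331),(62,377)),("R",.104,(459,388),(457,438))]:
    A,B=atz(p,*f(a),z),atz(p,*f(b),z);d=(B-A)[:2];c,q=np.cos(s[2]),np.sin(s[2]);print(nm,A,B,(c*d[0]+q*d[1],-q*d[0]+c*d[1]))
for nm,u,v in [("cup",*f((72,175))),("blue",282,266),("spath",344,190)]: print(nm,atz(p,u,v,.03))
print(atz(p,*f((289,228)),.108+.048+.053), S2W(s,[[-.12+s[3],0,.099]]), -np.array(p["camera_from_world"])[:3,:3].T@np.array(p["camera_from_world"])[:3,3])
E
```

```text
[ 0.71537071 -0.00760493 -0.11373901 -0.09319492]
[[-1.1 -0.8]
 [ 1.1 -0.2]
 [ 0.7  1.9]
 [-0.7  0.5]
 [ 0.2  0.7]
 [ 0.4 -0.2]
 [ 0.1  0. ]
 [ 0.2 -0.4]
 [-0.8 -0.7]
 [ 0.5  0.3]
 [-0.9 -1. ]
 [ 0.2 -0.5]]
L [0.63024026 0.13359791 0.104     ] [0.59814979 0.14538386 0.104     ] (np.float64(-0.03322075308221348), np.float64(0.008067724528217052))
R [ 0.59842173 -0.12043812  0.104     ] [ 0.56427818 -0.1190903   0.104     ] (np.float64(-0.034075907395330195), np.float64(-0.0025359694646736666))
cup [0.76789595 0.1550262  0.03      ]
blue [0.44824705 0.00128185 0.03      ]
spath [ 0.64393172 -0.15125176  0.03      ]
[ 0.67175872 -0.00107417  0.209     ] [[0.5035533 0.0165914 0.099    ]] [0.37598265 0.02378762 1.08865732]
```

Fit: stand at about (0.715, −0.008) with yaw −0.114 rad, and the board 93 mm short. Keepers are open, left about 1.81 and right about 1.64. The mould and weight on the board match the given size. The blue weight at (282,268) and the larger moulds at (180,85) and (233,98) are not meant.

I'll shut the gripper and travel at height towards the near end.

```bash
python3 -m crank '[[[-10,-12,0],0],[[-20,-24,0],0],[[-25.6,-30.7,0],0],[[-25.6,-30.7,0],0],[[-25.6,-30.7,0],0],[[-25.6,-30.7,0],0],[[-25.6,-30.7,0],0],[[-25.6,-30.7,0],0],[[-25.6,-30.7,0],0],[[-25.6,-30.7,0],0]]' 1
python3 -m crank '[[[-25.6,-30.7,0],0],[[-25.6,-30.7,0],-8.5],[[0,0,0],-8.5],[[0,0,0],-8.5],[[0,0,0],-8.5],[[0,0,0],-8.5],[[0,0,0],-8.5],[[0,0,0],-8.5],[[0,0,0],-8.5],[[0,0,0],-8.5]]'
```

```text
time_s: 1.15
position: [0.3576, -0.1407, 0.229]
tcp_rot: [0.814, -0.581, -0.002, -0.003]
force: [-0.2, -1.1, 0.5]
width: -0.0
time_s: 2.15
position: [0.3958, -0.055, 0.2277]
tcp_rot: [0.998, 0.058, -0.002, -0.006]
force: [-0.8, -0.1, 0.4]
width: -0.0002
```

```bash
python3 -m crank '[[[0,0,0],-8.5],[[0,0,0],-8.5],[[0,0,0],-8.5],[[0,0,0],-8.5],[[0,0,0],-8.5],[[0,0,0],-8.5],[[0,0,0],-8.5],[[0,0,0],-8.5],[[0,0,0],-8.5],[[0,0,0],0]]'
cat >> h.py <<'E'
S=np.array([0.71537,-0.0076,-0.11374])
def W2T(o,dw):
    from scipy.spatial.transform import Rotation as R
    return R.from_quat(o["tcp_rot"]).inv().apply(dw)*1000
def where(s=None):
    s=S if s is None else s
    from scipy.spatial.transform import Rotation as R
    o=get_obs();p=o["position"];c,q=np.cos(s[2]),np.sin(s[2]);d=p[:2]-s[:2]
    x=R.from_quat(o["tcp_rot"]).apply([1,0,0]);z=R.from_quat(o["tcp_rot"]).apply([0,0,1])
    print("t",o["time_s"],"stand mm",(c*d[0]+q*d[1])*1e3,(-q*d[0]+c*d[1])*1e3,p[2]*1e3,"toolx yaw in stand deg",np.degrees(np.arctan2(x[1],x[0])-s[2]),"z",z.round(3),"F",o["force"].round(2))
    return o
E
python3 - <<'E'
from h import *
o=where(); t=S2W(S,[[-.253,0,.2]])[0]; print(W2T(o,t-o["position"]))
snap("wrist","w1");p=camera_params("wrist");print(p["camera_from_world"])
E
```

```text
time_s: 3.15
position: [0.388, -0.0478, 0.2257]
tcp_rot: [0.743, 0.669, 0.001, -0.01]
force: [0.2, -0.0, -0.5]
width: 0.0003
t 3.15 stand mm -320.647988773602 -77.10836778743543 225.69731472867568 toolx yaw in stand deg 90.50012543809342 z [-0.012  0.015 -1.   ] F [ 0.18 -0.03 -0.54]
[76.15333586 68.66891758 25.83702669]
[[ 0.10622913  0.9942399   0.01422679  0.00428446]
 [ 0.95718567 -0.10612384  0.2693201  -0.40788795]
 [ 0.26927859 -0.01499196 -0.96294563  0.26808123]
 [ 0.          0.          0.          1.        ]]
```

View pics/w1.png

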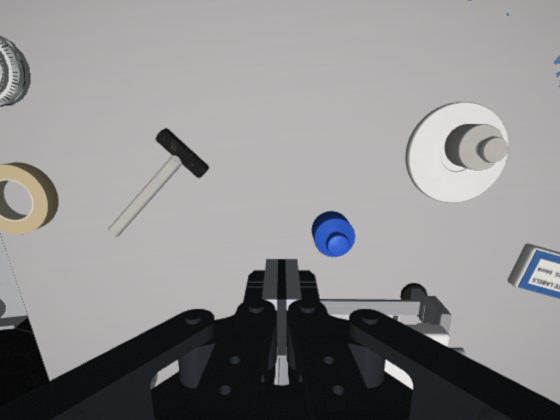

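```bash
python3 -m crank '[[[20,18,5],0],[[20,18,5],0],[[20,18,8],0],[[14,13,8],0],[[0,0,0],0]]'
python3 - <<'E'
from h import *
o=where(); t=S2W(S,[[-.253,0,.088]])[0]; print(W2T(o,t-o["position"]))
snap("wrist","w2");snap("top","t2")
E
```

```text
time_s: 3.7
position: [0.4635, 0.0219, 0.1993]
tcp_rot: [0.75, 0.662, 0.001, -0.009]
force: [-0.4, 0.1, -0.0]
width: -0.0002
t 3.7 stand mm -253.545257909556 0.7415732699008644 199.28397494416512 toolx yaw in stand deg 89.36394736820154 z [-0.011  0.015 -1.   ] F [-0.45  0.08 -0.01]
[ -2.26257789   1.97402769 111.24726636]
```

View pics/w2.png

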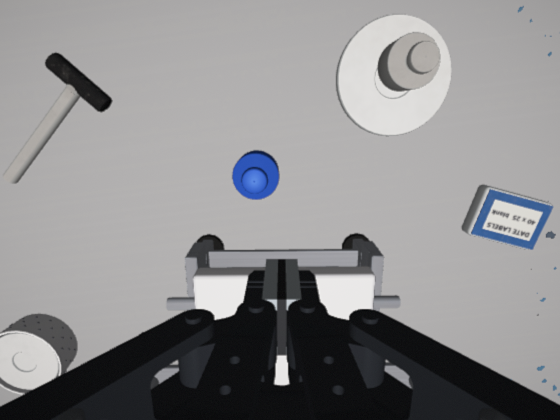

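View pics/t2.png

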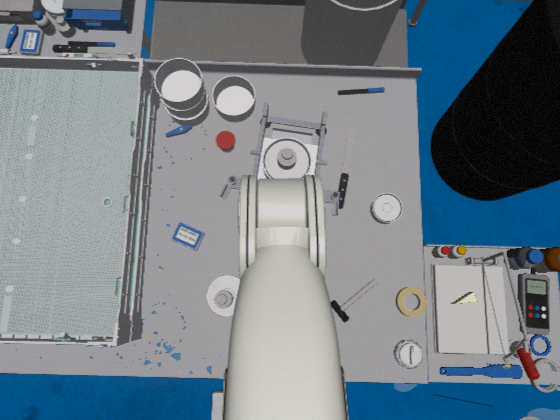

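The wrist view shows the board's near edge at about row 270, spanning columns 194–375, with crossbar ends at (167,303) and (400,302). I'll cross-check the fit from there.

Run:
```python
from h import *
i=cv2.imread("pics/w2.png")[225:330,150:420]; cv2.imwrite("pics/w2c.png",cv2.resize(i,None,fx=2.9,fy=2.9,interpolation=cv2.INTER_CUBIC))
p=camera_params("wrist")
print(proj(p,S2W(S,[[-.213,.067,.108],[-.213,-.067,.108],[-.213,.067,.09],[-.178,.094,.085],[-.178,-.094,.085],[-.217,.075,.08],[-.217,-.075,.08]])).round(1))
```

```text
[[375.1 273.4]
 [189.6 276.3]
 [368.8 263.3]
 [397.9 300.1]
 [166.3 303.9]
 [376.  253.5]
 [187.4 256.3]]
```

View pics/w2c.png

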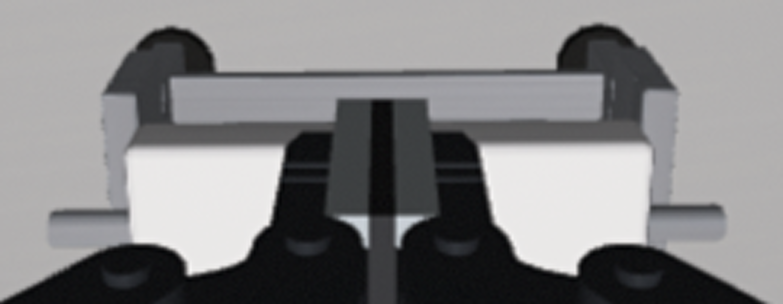

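```bash
python3 -m crank '[[[0,0,30],0.6],[[0,0,35],0],[[0,0,30],0],[[0,0,14],0],[[0,0,0],0]]'
python3 - <<'E'
from h import *
o=where(); t=S2W(S,[[-.226,0.0,.088]])[0]; print(W2T(o,t-o["position"]))
snap("side","s3")
E
```

```text
time_s: 4.3
position: [0.4598, 0.0193, 0.092]
tcp_rot: [0.757, 0.653, 0.002, -0.007]
force: [-0.7, 0.5, 0.9]
width: -0.0
t 4.3 stand mm -256.95979429579296 -2.2762573489604963 92.04231985221183 toolx yaw in stand deg 88.115775026818 z [-0.005  0.013 -1.   ] F [-0.67  0.45  0.88]
[ 3.24190362 30.89668002  3.86209588]
```

View pics/s3.png

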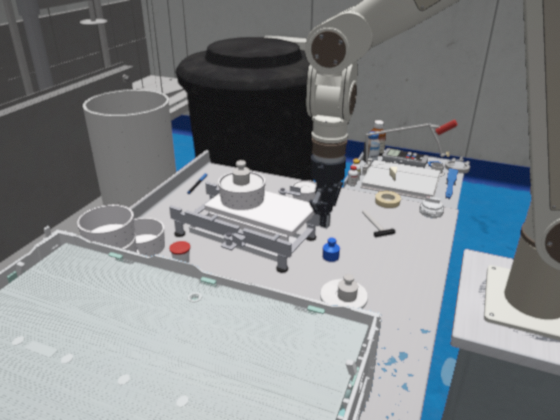

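```bash
python3 -m crank '[[[3,8,2],-1.5],[[1,8,2],0],[[0,6,0],0],[[0,4,0],0],[[0,4,0],0],[[0,3,0],0],[[0,3,0],0]]'
python3 -c "
from h import *
where()"
```

```text
time_s: 5.05
position: [0.5005, 0.0183, 0.0934]
tcp_rot: [0.748, 0.663, 0.005, -0.005]
force: [-3.4, 0.2, 2.0]
width: 0.0002
t 5.05 stand mm -216.4175016502709 1.3673797081606744 93.39026126066133 toolx yaw in stand deg 89.63124469307591 z [-0.     0.014 -1.   ] F [-3.35  0.19  2.05]
```

```bash
python3 -m crank '[[[0,4,2],0],[[0,6,2],0],[[0,7,2],0],[[0,7,2],0],[[0,7,1],0],[[0,7,1],0],[[0,7,1],0],[[0,5,1],0],[[0,3,0],0],[[0,0,0],0]]'
python3 - <<'E'
from h import *
where();snap("side","s4");snap("wrist","w4")
E
```

```text
time_s: 6.05
position: [0.5559, 0.0118, 0.0791]
tcp_rot: [0.748, 0.663, 0.003, -0.007]
force: [-2.7, 0.5, 2.5]
width: -0.0
t 6.05 stand mm -160.6701087437417 1.1467627936290365 79.09567717863837 toolx yaw in stand deg 89.64394021501396 z [-0.005  0.015 -1.   ] F [-2.66  0.46  2.46]
```

View pics/s4.png

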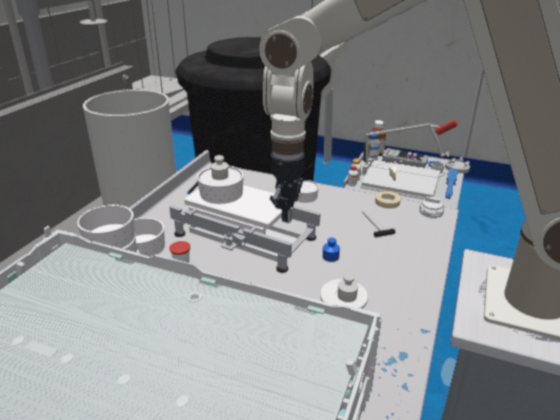

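View pics/w4.png

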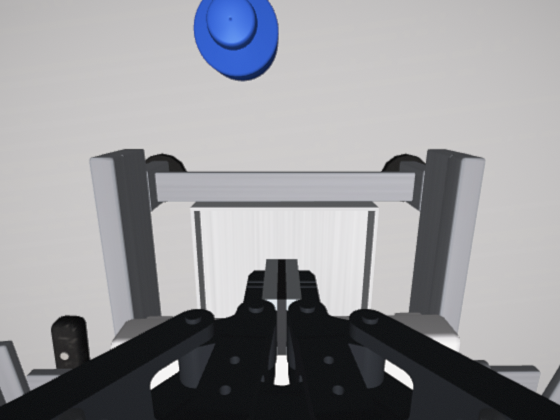

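```bash
python3 -m crank '[[[0,4,0],0],[[0,5,0],0],[[0,5,0],0],[[0,5,0],0],[[0,3,0],0],[[0,0,0],0]]'
python3 - <<'E'
from h import *
where();snap("side","s5")
i=cv2.imread("pics/s5.png")[150:280,140:340]; cv2.imwrite("pics/s5c.png",cv2.resize(i,None,fx=4,fy=4,interpolation=cv2.INTER_CUBIC))
E
```

```text
time_s: 6.75
position: [0.5784, 0.0091, 0.0791]
tcp_rot: [0.748, 0.664, 0.003, -0.007]
force: [-1.9, 0.9, 1.1]
width: 0.0002
t 6.75 stand mm -137.98014712800367 1.0054319557893048 79.06597148210156 toolx yaw in stand deg 89.66008363492801 z [-0.006  0.015 -1.   ] F [-1.89  0.85  1.11]
```

View pics/s5c.png

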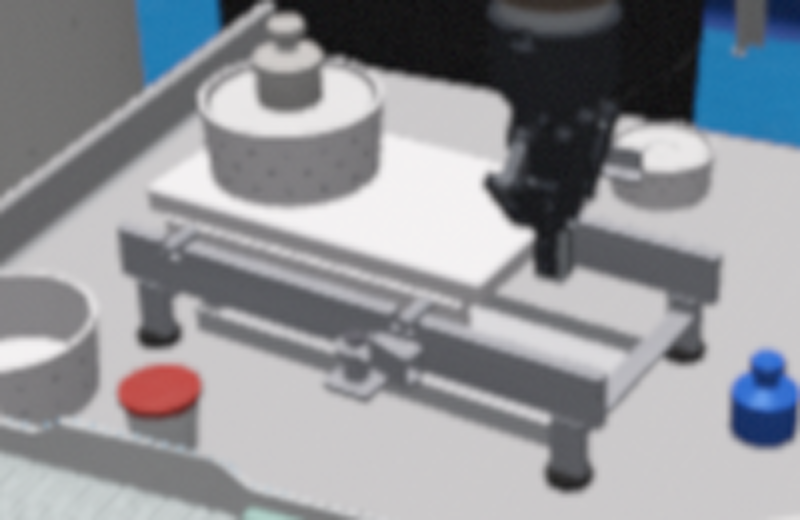

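```bash
python3 -m crank '[[[0,3,0],0],[[0,3,0],0],[[0,3,0],0],[[0,1,0],0]]'
python3 - <<'E'
from h import *
where();snap("side","s6")
i=cv2.imread("pics/s6.png")[150:280,140:340]; cv2.imwrite("pics/s6c.png",cv2.resize(i,None,fx=4,fy=4,interpolation=cv2.INTER_CUBIC))
E
```

```text
time_s: 7.2
position: [0.5901, 0.0075, 0.0792]
tcp_rot: [0.748, 0.663, 0.003, -0.006]
force: [-5.5, -0.2, 3.2]
width: 0.0002
t 7.2 stand mm -126.21091358397408 0.7885625673238212 79.17004143129927 toolx yaw in stand deg 89.64594931089462 z [-0.003  0.014 -1.   ] F [-5.52 -0.2   3.15]
```

View pics/s6c.png

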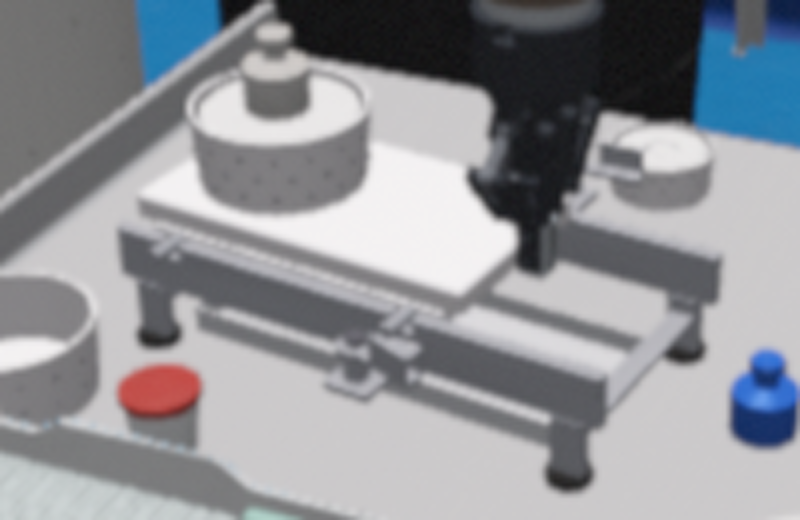

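```bash
python3 -m crank '[[[0,-5,0],0],[[0,-15,0],0],[[0,-20,-15],0],[[0,-20,-30],0],[[0,-20,-30],0],[[0,0,-30],0],[[0,0,0],0]]'
python3 - <<'E'
from h import *
where();snap("side","s7");snap("wrist","w7");snap("top","t7")
i=cv2.imread("pics/s7.png")[150:280,140:340]; cv2.imwrite("pics/s7c.png",cv2.resize(i,None,fx=4,fy=4,interpolation=cv2.INTER_CUBIC))
i=cv2.imread("pics/t7.png")[90:260,205:365]; cv2.imwrite("pics/t7c.png",cv2.resize(i,None,fx=3.5,fy=3.5,interpolation=cv2.INTER_CUBIC))
p=camera_params("wrist")
print(proj(p,S2W(S,[[-.12,.067,.098],[-.12,-.067,.098],[-.085,.094,.08],[-.085,-.094,.08]])).round(1))
print(proj(p,S2W(S,[[-.12,.067,.108],[-.12,-.067,.108],[-.085,.094,.09],[-.085,-.094,.09]])).round(1))
E
```

```text
time_s: 7.95
position: [0.5095, 0.0158, 0.1871]
tcp_rot: [0.748, 0.663, 0.006, -0.004]
force: [-0.0, -0.9, 0.8]
width: 0.0001
t 7.95 stand mm -207.24979743259124 -0.07292143777751225 187.09651461118253 toolx yaw in stand deg 89.64665259954941 z [ 0.004  0.013 -1.   ] F [-0.   -0.92  0.78]
[[373.2 337.7]
 [191.7 340.1]
 [397.6 360.9]
 [166.7 364. ]]
[[376.9 346.3]
 [188.5 348.8]
 [401.7 369.4]
 [162.9 372.7]]
```

View pics/s7c.png

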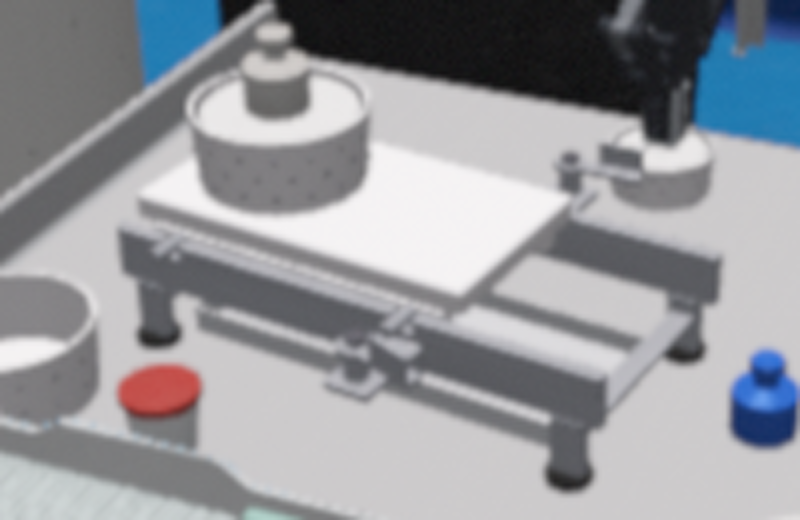

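View pics/w7.png

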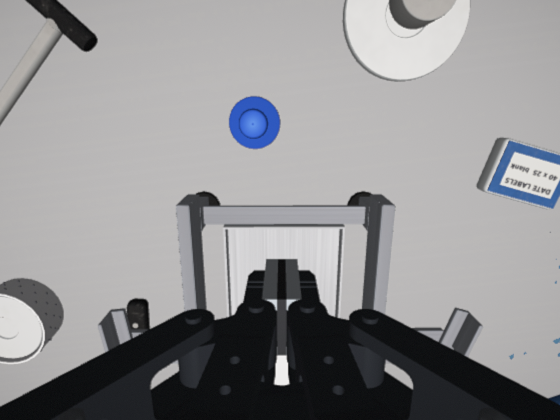

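View pics/t7c.png

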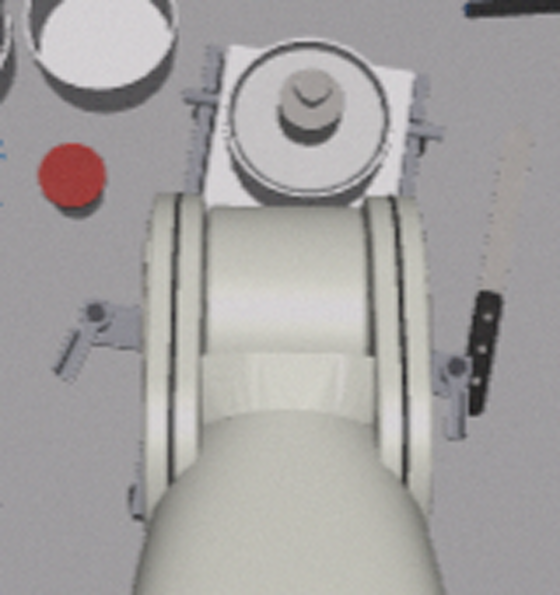

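```bash
python3 - <<'E'
from h import *
p=camera_params("side")
obs=np.array([[255,223.8],[283,200],[175,197.5]])
for z in (.098,.108):
  for d in (-.01,0.,.004):
    q=proj(p,S2W(S,np.array([[-.12+d,.067,z],[-.12+d,-.067,z],[.12+d,.067,z]])));print(z,d,(q-obs).round(1).tolist())
# flange poses
p=camera_params("top")
E
python3 - <<'E'
import cv2
i=cv2.imread("pics/side0.png")
for n,r in(("s7L",(215,250,215,265)),("s7R",(180,215,265,310))):
    j=cv2.imread("pics/s7.png")[r[0]:r[1],r[2]:r[3]];cv2.imwrite(f"pics/{n}.png",cv2.resize(j,None,fx=12,fy=12,interpolation=cv2.INTER_CUBIC))
E
```

```text
0.098 -0.01 [[5.7, -0.2], [5.0, -1.3], [2.5, 1.2]]
0.098 0.0 [[2.0, -1.3], [1.5, -2.3], [-0.7, 0.3]]
0.098 0.004 [[0.5, -1.8], [0.1, -2.6], [-1.9, -0.1]]
0.108 -0.01 [[5.7, -3.9], [5.1, -4.8], [2.1, -2.3]]
0.108 0.0 [[1.9, -5.1], [1.5, -5.8], [-1.1, -3.2]]
0.108 0.004 [[0.4, -5.5], [0.1, -6.2], [-2.3, -3.6]]
```

View pics/s7L.png

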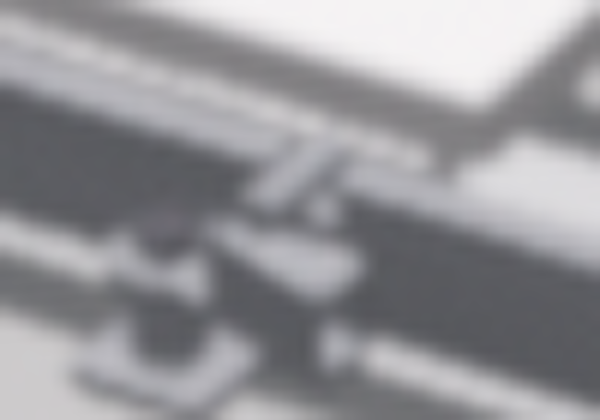

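View pics/s7R.png

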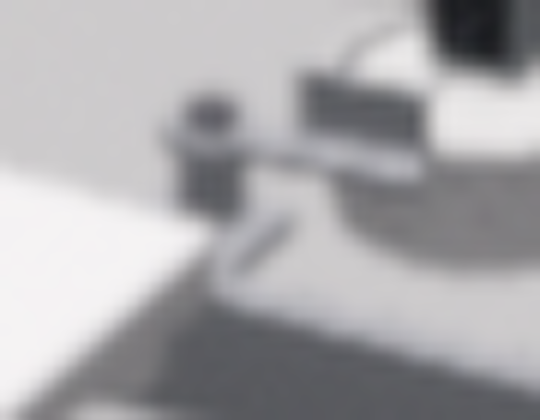

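The board is seated: the side-view corners match z = 98 mm rather than 108, and the crossbars sit in the notches on both rails. Next is the left keeper (angle 1.81). I'll approach its outside face with the tool's y axis along the push direction.

```bash
python3 -m crank '[[[20,11,0],0],[[36,21,0],0],[[36,22,0],0],[[36,22,0],0],[[36,21,0],0],[[0,0,0],8.5],[[0,0,0],8.5],[[0,0,0],8.5],[[0,0,0],8.5],[[0,0,0],8.5]]'
python3 -m crank '[[[0,0,0],8.5],[[0,0,0],8.5],[[0,0,0],8.5],[[0,0,0],8.5],[[0,0,0],8.5],[[0,0,0],8.5],[[0,0,0],8.5],[[0,0,0],0]]'
cat >> h.py <<'E'
def keep(side,th,gap,along=.034,h=.011,z=.092,s=None):
    "target centre of finger, error in tool axes, turn needed (tool z, deg)"
    s=S if s is None else s
    o=where(s);k=1 if side=="L" else -1
    a=np.array([-np.sin(th),-k*np.cos(th)]);n=np.array([-np.cos(th),k*np.sin(th)])
    c=np.array([-.085,k*.125])+along*a+(.006+h+gap)*n
    t=S2W(s,[[c[0],c[1],z]])[0]
    push=np.degrees(np.arctan2(-n[1],-n[0]));want=push+90
    from scipy.spatial.transform import Rotation as R
    x=R.from_quat(o["tcp_rot"]).apply([1,0,0]);cur=np.degrees(np.arctan2(x[1],x[0])-s[2])
    d=(want-cur+180)%360-180
    print("shift tool mm",W2T(o,t-o["position"]).round(1),"turn",round(-d,1))
E
python3 - <<'E'
from h import *
keep("L",1.81,.015,z=.15)
snap("wrist","w8");snap("top","t8")
E
```

```text
time_s: 9.1
position: [0.6215, 0.1717, 0.1574]
tcp_rot: [0.941, 0.338, -0.016, -0.009]
force: [0.7, 0.3, -0.7]
width: -0.0001
time_s: 9.9
position: [0.6159, 0.1699, 0.1363]
tcp_rot: [0.983, -0.179, -0.03, 0.007]
force: [-0.1, -0.7, -0.1]
width: 0.0001
t 9.9 stand mm -118.95858762746015 165.10268959522847 136.3001211769627 toolx yaw in stand deg -14.20149968363398 z [-0.062 -0.002 -0.998] F [-0.09 -0.68 -0.06]
shift tool mm [  7.7  -0.8 -14.2] turn -0.5
```

View pics/w8.png

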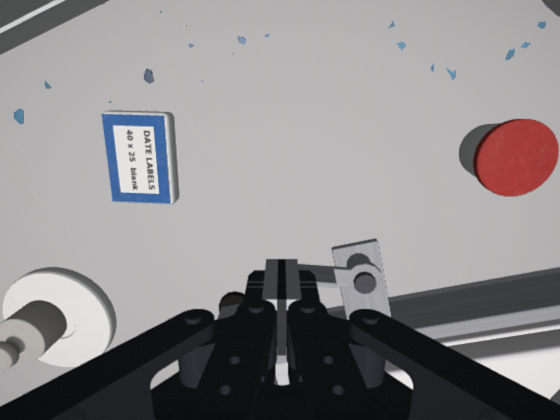

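Run:
```python
from h import *
p=camera_params("wrist")
th=1.81;a=np.array([-np.sin(th),-np.cos(th)]);n=np.array([-np.cos(th),np.sin(th)]);P=np.array([-.085,.125])
pts=[np.r_[P,.1],np.r_[P,.095],np.r_[P+.018*a+.006*n,.104],np.r_[P+.05*a+.006*n,.104],np.r_[P+.05*a+.006*n,.082]]
print(proj(p,S2W(S,np.array(pts))).round(1)); print(proj(p,get_obs()["position"]))
i=cv2.imread("pics/w8.png")[220:340,200:420]; cv2.imwrite("pics/w8c.png",cv2.resize(i,None,fx=3.6,fy=3.6,interpolation=cv2.INTER_CUBIC))
```

```text
[[361.7 297. ]
 [360.3 292.3]
 [330.1 290.3]
 [271.4 288.8]
 [274.4 270.4]]
[[281.29884097 276.51440405]]
```

View pics/w8c.png

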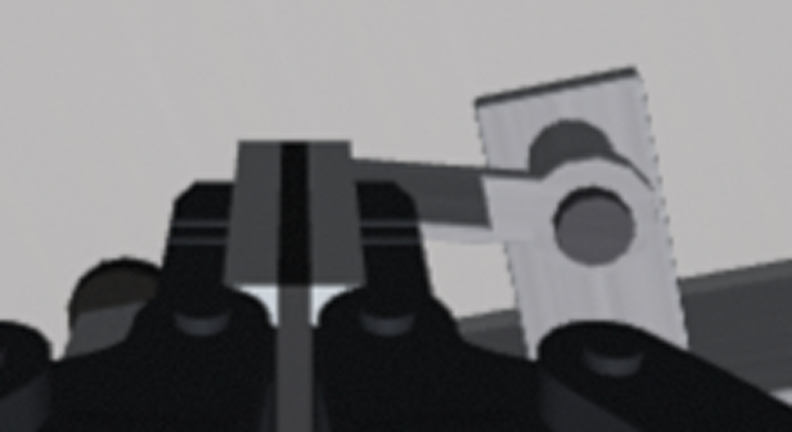

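The wrist crop puts the pivot at (365,282) and the flange's near end at (336,283). Both are about 3 mm (+x, +y) off my model, so I'll shift the stand pose locally for this side and descend outside the flange.

Run:
```python
from h import *
keep("L",1.81,.013,z=.092,s=S+[.003,.003,0])
```

```text
t 10.0 stand mm -121.66179158516354 161.76598125472776 136.58446856785417 toolx yaw in stand deg -14.03175704023037 z [-0.062 -0.002 -0.998] F [ 0.13 -0.38  0.52]
shift tool mm [12.9 -4.1 43.8] turn -0.3
```

```bash
python3 -m crank '[[[6,-4,0],0],[[6,0,10],0],[[0,0,15],0],[[0,0,12],0],[[0,0,5],0],[[0,0,0],0]]'
python3 - <<'E'
from h import *
keep("L",1.81,.013,z=.092,s=S+[.003,.003,0])
snap("wrist","w9");snap("side","s9")
i=cv2.imread("pics/w9.png")[200:340,180:440]; cv2.imwrite("pics/w9c.png",cv2.resize(i,None,fx=3,fy=3,interpolation=cv2.INTER_CUBIC))
i=cv2.imread("pics/s9.png")[150:280,140:340]; cv2.imwrite("pics/s9c.png",cv2.resize(i,None,fx=4,fy=4,interpolation=cv2.INTER_CUBIC))
E
```

```text
time_s: 10.6
position: [0.6278, 0.1689, 0.0887]
tcp_rot: [0.984, -0.175, -0.031, 0.007]
force: [-0.8, -0.5, 0.2]
width: -0.0003
t 10.6 stand mm -109.7276709124845 162.12233892226112 88.72684812240439 toolx yaw in stand deg -13.67059110564818 z [-0.063 -0.003 -0.998] F [-0.85 -0.5   0.18]
shift tool mm [-1.4  0.3 -3.2] turn 0.0
```

View pics/w9c.png

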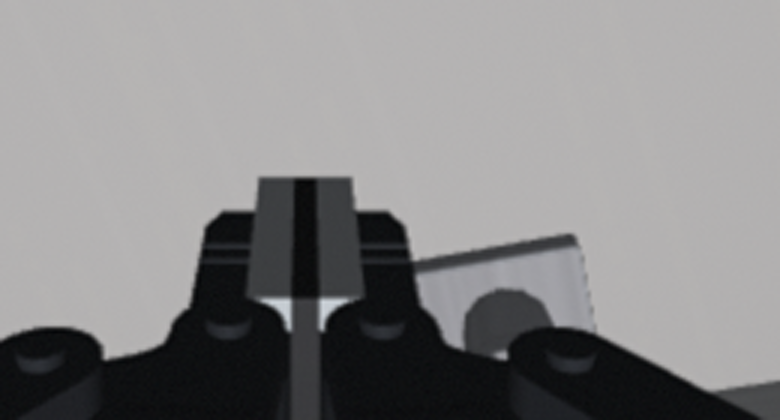

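View pics/s9c.png

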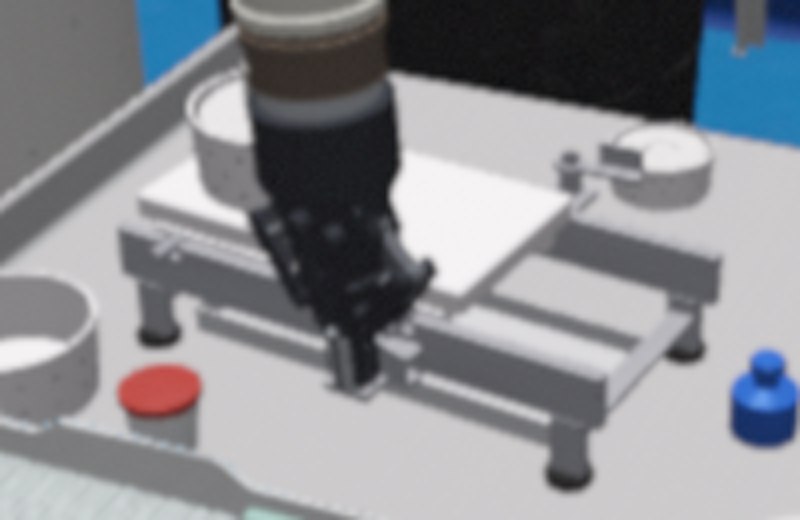

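```bash
python3 -m crank '[[[0,4,-1],0],[[0,4,-1],0],[[0,4,0],0],[[0,3,0],0],[[0,2,0],0]]'
python3 - <<'E'
from h import *
keep("L",1.81,0,z=.092,s=S+[.003,.003,0])
E
```

```text
time_s: 11.2
position: [0.6236, 0.1537, 0.0951]
tcp_rot: [0.984, -0.174, -0.028, 0.004]
force: [0.5, 2.9, -2.6]
width: -0.0001
t 11.2 stand mm -112.16835726474869 146.55019875974855 95.13006534578419 toolx yaw in stand deg -13.588891463306481 z [-0.057  0.002 -0.998] F [ 0.52  2.93 -2.64]
shift tool mm [-2.3 -2.6  3.2] turn 0.1
```

Contact (2.9 N). I'll sweep along the arc with the tool turning with the keeper.

```bash
python3 -m crank '[[[-2,5,1],-8],[[-2,5,1],-8],[[-2,5,1],-8],[[-2,5,1],-8]]'
python3 - <<'E'
from h import *
s=S+[.003,.003,0]
for th in (1.4,1.25):keep("L",th,0,z=.092,s=s)
E
```

```text
time_s: 11.6
position: [0.6141, 0.1379, 0.0947]
tcp_rot: [0.993, 0.116, -0.025, -0.007]
force: [-0.8, 2.6, 2.0]
width: 0.0001
t 11.6 stand mm -119.73555886619603 129.70868327983683 94.74334348007477 toolx yaw in stand deg 19.83981367531071 z [-0.051  0.008 -0.999] F [-0.82  2.6   1.98]
shift tool mm [ 0.7 -6.4  2.8] turn 10.1
t 11.6 stand mm -119.73555886619603 129.70868327983683 94.74334348007477 toolx yaw in stand deg 19.83981367531071 z [-0.051  0.008 -0.999] F [-0.82  2.6   1.98]
shift tool mm [-2.3 -1.6  2.9] turn 1.5
```

```bash
python3 -m crank '[[[-2.5,5,1.5],-8],[[-2.5,5,1],-8],[[-2,5,1],-8],[[-2,5,1],-8],[[-2,5,1],-8]]'
python3 - <<'E'
from h import *
s=S+[.003,.003,0]
keep("L",.55,0,z=.092,s=s)
snap("side","s10")
i=cv2.imread("pics/s10.png")[150:280,140:340]; cv2.imwrite("pics/s10c.png",cv2.resize(i,None,fx=4,fy=4,interpolation=cv2.INTER_CUBIC))
E
```

```text
time_s: 12.1
position: [0.6158, 0.1124, 0.0923]
tcp_rot: [0.886, 0.463, -0.019, -0.017]
force: [-1.1, 1.7, 0.6]
width: -0.0003
t 12.1 stand mm -115.1666156656694 104.57889163544694 92.25845562015871 toolx yaw in stand deg 61.69243760750775 z [-0.049  0.012 -0.999] F [-1.08  1.66  0.6 ]
shift tool mm [-0.7 -2.   0.4] turn 3.2
```

View pics/s10c.png

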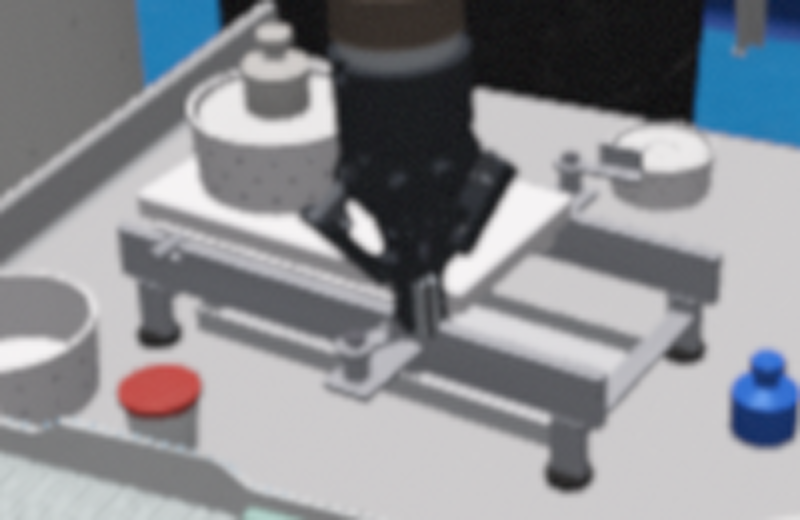

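```bash
python3 -m crank '[[[-2,5,0],-8],[[-2,5,0],-8],[[-2,5,0],-8],[[-1,3,0],-4]]'
python3 - <<'E'
from h import *
s=S+[.003,.003,0]
keep("L",0,0,z=.092,s=s)
E
```

```text
time_s: 12.55
position: [0.6275, 0.0979, 0.092]
tcp_rot: [0.744, 0.668, -0.016, -0.022]
force: [-2.3, 1.5, 0.3]
width: 0.0005
t 12.55 stand mm -101.87073366083088 91.56509159419903 92.04580693333922 toolx yaw in stand deg 90.39054350184438 z [-0.052  0.012 -0.999] F [-2.29  1.47  0.27]
shift tool mm [-0.6 -0.1  0. ] turn 0.4
```

```bash
python3 -m crank '[[[0,2,0],0],[[0,2,0],0]]'; python3 -m crank '[[[0,2,0],0],[[0,2,0],0]]'
python3 - <<'E'
from h import *
s=S+[.003,.003,0]
keep("L",0,0,z=.092,s=s)
E
```

```text
time_s: 12.75
position: [0.6282, 0.0977, 0.0919]
tcp_rot: [0.745, 0.666, -0.018, -0.025]
force: [-7.2, 1.4, 5.1]
width: -0.0002
time_s: 12.95
position: [0.6281, 0.0978, 0.0921]
tcp_rot: [0.747, 0.663, -0.021, -0.027]
force: [-5.7, 1.4, 4.1]
width: -0.0006
t 12.95 stand mm -101.28801200876218 91.5355777364743 92.10976038300628 toolx yaw in stand deg 89.69476614515642 z [-0.067  0.013 -0.998] F [-5.73  1.41  4.14]
shift tool mm [-0.5 -0.7  0.2] turn -0.3
```

The left keeper is at its stop: no further motion under 6–7 N, and the tool pose matches θ = 0. I'll retreat, then travel to the right side.

```bash
python3 -m crank '[[[0,-6,0],0],[[0,-15,0],0],[[0,-15,-15],0],[[0,0,-30],0],[[0,0,-35],0],[[0,0,-25],0],[[-25,0,0],0],[[-40,0,0],0],[[-45,0,0],0],[[-45,0,0],0]]'
python3 -m crank '[[[-45,0,0],0],[[-30,0,0],0],[[0,0,-5],-8],[[0,0,-5],-8],[[0,0,-5],-8],[[0,0,-5],-8],[[0,0,-5],-8],[[0,0,-5],-8],[[0,0,0],-8],[[0,0,0],-8]]'
python3 - <<'E'
from h import *
keep("R",1.64,.015,z=.15)
snap("top","t11");snap("wrist","w11")
E
```

```text
time_s: 13.95
position: [0.5779, -0.0528, 0.204]
tcp_rot: [0.752, 0.658, -0.02, -0.021]
force: [0.8, 0.7, -0.4]
width: 0.0
time_s: 14.95
position: [0.567, -0.142, 0.2372]
tcp_rot: [0.287, 0.958, -0.011, -0.022]
force: [0.1, -0.1, -0.8]
width: -0.0001
t 14.95 stand mm -132.1280902952166 -150.34140322020994 237.18621663311598 toolx yaw in stand deg 153.09845808679052 z [-0.048 -0.008 -0.999] F [ 0.08 -0.06 -0.81]
shift tool mm [-20.9   1.9  86.5] turn -30.9
```

View pics/w11.png

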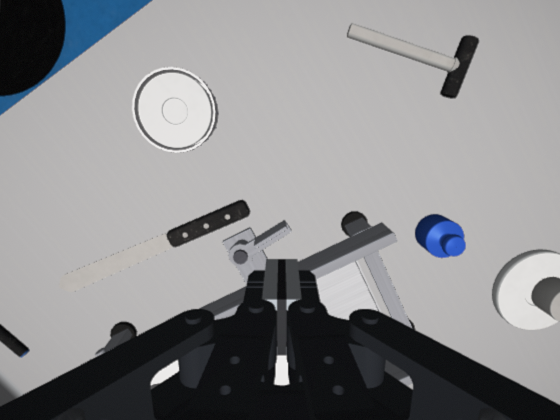

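View pics/t11.png

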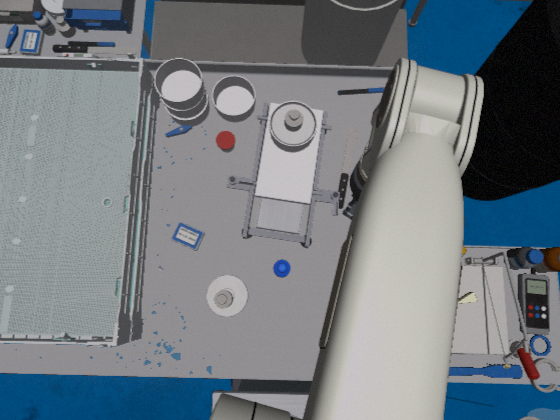

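Run:
```python
from h import *
print(get_obs()["joints"].round(2))
p=camera_params("wrist")
i=cv2.imread("pics/w11.png")[205:285,210:310]; cv2.imwrite("pics/w11c.png",cv2.resize(i,None,fx=7,fy=7,interpolation=cv2.INTER_CUBIC))
i=cv2.imread("pics/t11.png")[90:260,205:365]; cv2.imwrite("pics/t11c.png",cv2.resize(i,None,fx=3.5,fy=3.5,interpolation=cv2.INTER_CUBIC))
for th in(1.64,):
  a=np.array([-np.sin(th),np.cos(th)]);n=np.array([-np.cos(th),-np.sin(th)]);P=np.array([-.085,-.125])
  pts=[np.r_[P,.09],np.r_[P+.018*a+.006*n,.104],np.r_[P+.05*a+.006*n,.104],np.r_[P+.05*a+.006*n,.082]]
  print(((proj(p,S2W(S,np.array(pts)))-[210,205])*7).round(1))
```

```text
[-0.24  0.45  0.32  1.48 -0.02 -1.22]
[[213.  348.2]
 [305.4 274.9]
 [538.5 137.6]
 [529.4  88. ]]
```

View pics/w11c.png

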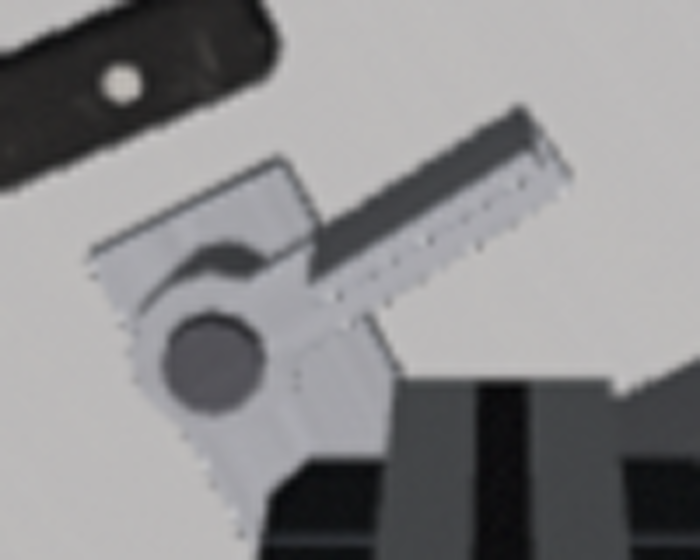

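View pics/t11c.png

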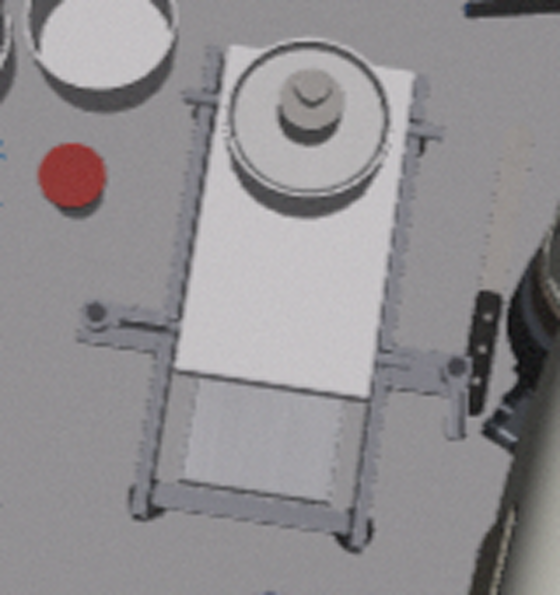

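Left keeper is square across the rail in the top crop at (95–175, 320). The right flange edge in the wrist crop matches the model to about 1 mm. I'll finish the turn and go down outside the right flange.

```bash
python3 -m crank '[[[-10,0,8],0],[[-10,0,8],0],[[0,0,8],-8],[[0,0,8],-8],[[0,0,8],-8],[[0,0,8],-7],[[0,0,0],0]]'
python3 - <<'E'
from h import *
keep("R",1.64,.015,z=.092,s=S+[.001,0,0])
E
```

```text
time_s: 15.75
position: [0.5845, -0.1572, 0.1805]
tcp_rot: [0.023, 0.999, -0.005, -0.025]
force: [-0.1, 0.3, 0.8]
width: 0.0002
t 15.75 stand mm -114.04509459651493 -163.6252396738443 180.54430972994749 toolx yaw in stand deg 183.81973701281757 z [-0.05  -0.009 -0.999] F [-0.09  0.32  0.82]
shift tool mm [-2.1  5.5 88.5] turn -0.1
```

```bash
python3 -m crank '[[[-2,3,15],0],[[0,0,25],0],[[0,0,25],0],[[0,0,14],0],[[0,0,5],0],[[0,0,0],0]]'
python3 - <<'E'
from h import *
keep("R",1.64,0,z=.092,s=S+[.001,0,0])
snap("wrist","w12")
i=cv2.imread("pics/w12.png")[200:340,180:440]; cv2.imwrite("pics/w12c.png",cv2.resize(i,None,fx=3,fy=3,interpolation=cv2.INTER_CUBIC))
E
```

```text
time_s: 16.35
position: [0.5853, -0.1575, 0.0921]
tcp_rot: [0.036, 0.999, -0.006, -0.024]
force: [0.1, 1.1, 0.3]
width: 0.0001
t 16.35 stand mm -113.20390887789833 -163.81971255161505 92.05243167548551 toolx yaw in stand deg 182.33899407119802 z [-0.049 -0.01  -0.999] F [0.06 1.13 0.25]
shift tool mm [ 3.7 19.7 -0. ] turn -1.6
```

View pics/w12c.png

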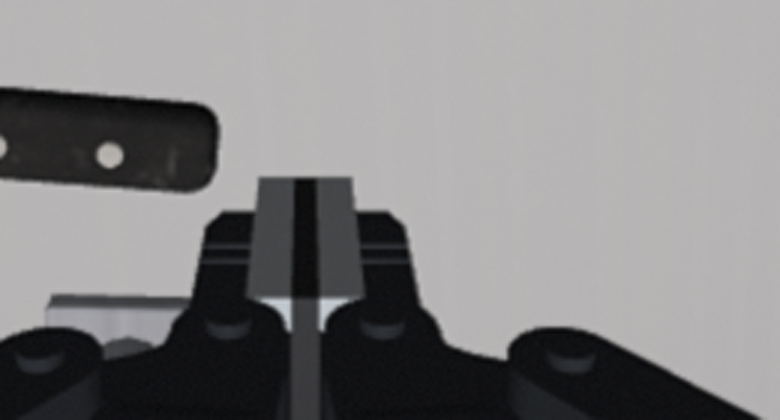

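Clear of everything. I'll push in to contact.

```bash
python3 -m crank '[[[2,5,0],-1.5],[[2,5,0],0],[[0,4,0],0],[[0,3,0],0],[[0,3,0],0],[[0,3,0],0]]'
python3 - <<'E'
from h import *
keep("R",1.64,0,z=.092,s=S+[.001,0,0])
E
```

```text
time_s: 17.0
position: [0.585, -0.1336, 0.0967]
tcp_rot: [0.023, 0.999, -0.007, -0.021]
force: [-2.5, -2.3, -0.6]
width: -0.0002
t 17.0 stand mm -116.1994294716655 -140.07784708892694 96.69083802083189 toolx yaw in stand deg 183.84046743176688 z [-0.042 -0.014 -0.999] F [-2.47 -2.33 -0.6 ]
shift tool mm [ 1.6 -4.   4.8] turn -0.1
```

```bash
python3 -m crank '[[[2,1,1.5],6],[[2,5,1.5],8],[[2,5,1],8],[[2,5,1],8],[[2,5,1],8]]'
python3 - <<'E'
from h import *
keep("R",1.0,0,z=.092,s=S+[.001,0,0])
E
```

```text
time_s: 17.5
position: [0.5821, -0.1132, 0.092]
tcp_rot: [0.361, 0.932, -0.017, -0.016]
force: [-2.3, -0.6, 0.9]
width: 0.0002
t 17.5 stand mm -121.41322335094196 -120.15865525177321 92.02581596384155 toolx yaw in stand deg 144.20857613505507 z [-0.041 -0.02  -0.999] F [-2.25 -0.63  0.9 ]
shift tool mm [ 0.7 -1.4  0.1] turn -3.1
```

```bash
python3 -m crank '[[[2,5,0.5],8],[[2,5,0.5],8],[[2,5,0.5],8],[[2,5,0.5],8]]'
python3 - <<'E'
from h import *
keep("R",.4,0,z=.092,s=S+[.001,0,0])
E
```

```text
time_s: 17.9
position: [0.591, -0.0951, 0.0897]
tcp_rot: [0.614, 0.789, -0.023, -0.012]
force: [-2.3, -0.6, 1.1]
width: 0.0002
t 17.9 stand mm -114.64841909603462 -101.19270849844527 89.68460702696083 toolx yaw in stand deg 110.79694425834796 z [-0.046 -0.022 -0.999] F [-2.29 -0.56  1.1 ]
shift tool mm [ 0.5  0.9 -2.4] turn -2.1
```

```bash
python3 -m crank '[[[2,5,-0.5],8],[[2,5,-0.5],8],[[1,4,-0.5],4.5],[[0,2,0],0],[[0,2,0],0],[[0,2,0],0]]'
python3 - <<'E'
from h import *
keep("R",0,0,z=.092,s=S+[.001,0,0])
E
```

```text
time_s: 18.5
position: [0.6055, -0.0865, 0.0894]
tcp_rot: [0.748, 0.663, -0.028, -0.012]
force: [-8.0, 1.4, 6.2]
width: 0.0
t 18.5 stand mm -101.19611544603873 -90.92583445720976 89.38124590683327 toolx yaw in stand deg 89.62845698988448 z [-0.058 -0.019 -0.998] F [-8.02  1.37  6.15]
shift tool mm [-0.1 -0.9 -2.6] turn -0.4
```

```bash
python3 -m crank '[[[0,2,0],0],[[0,2,0],0]]'; python3 -m crank '[[[0,-6,0],0],[[0,-15,0],0],[[0,-15,-15],0],[[0,-10,-30],0],[[0,-30,-30],0],[[0,-40,-30],0],[[0,-40,-20],0],[[0,-40,0],0],[[0,-30,0],0],[[0,0,0],0]]'
python3 - <<'E'
from h import *
where()
for n,r,f in(("top",(90,260,205,365),3.5),("side",(150,280,140,340),4)):
    snap(n,n+"F");i=cv2.imread(f"pics/{n}F.png")[r[0]:r[1],r[2]:r[3]];cv2.imwrite(f"pics/{n}Fc.png",cv2.resize(i,None,fx=f,fy=f,interpolation=cv2.INTER_CUBIC))
snap("wrist","wristF")
E
```

```text
time_s: 18.7
position: [0.6053, -0.0865, 0.0895]
tcp_rot: [0.747, 0.664, -0.031, -0.015]
force: [-7.2, 2.4, 4.9]
width: 0.0005
time_s: 19.7
position: [0.3856, -0.0587, 0.2318]
tcp_rot: [0.746, 0.666, -0.026, -0.009]
force: [1.5, -0.2, -0.3]
width: -0.0002
t 19.7 stand mm -321.85439984205397 -88.23797243943498 231.81890742160488 toolx yaw in stand deg 90.09215925253234 z [-0.05  -0.021 -0.999] F [ 1.46 -0.23 -0.33]
```

View pics/topF.png

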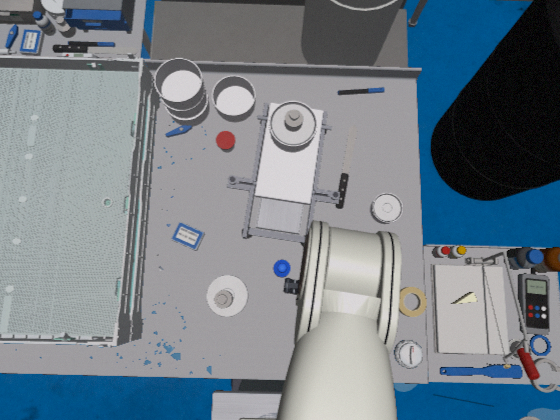

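View pics/topFc.png

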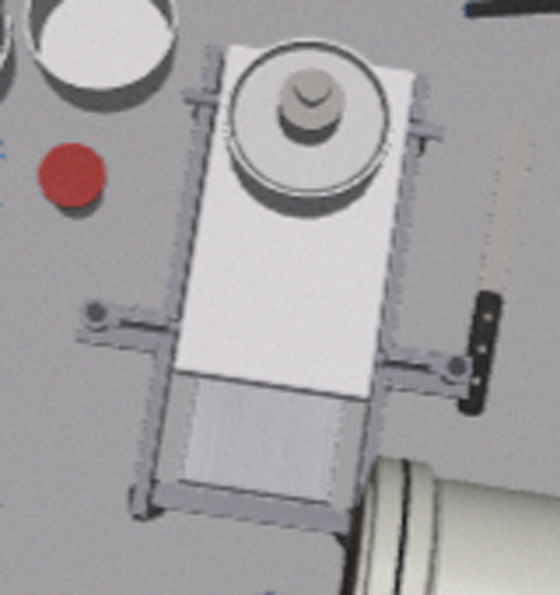

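View pics/sideFc.png

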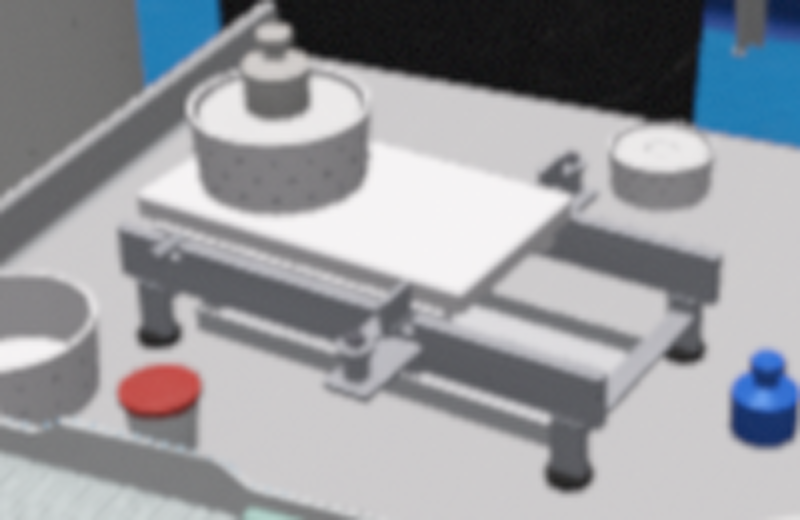

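View pics/wristF.png

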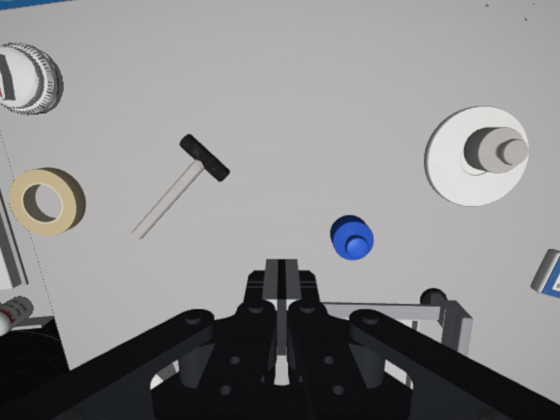

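Run:
```python
from station import *
o=get_obs();print(o["time_s"],o["force"],abs(o["qvel"]).max());print(finish_job())
```

```text
19.85 [0.16507333 0.48708577 1.02577207] 0.03449900726715839
the job is handed in; nothing more can be done
None
```

The board is seated in the notches and both keepers are closed over the ends of the near crossbar. I handed the job in at 19.9 s of the 61 s allowed.

- **Board:** I pushed its near end about 90 mm along the rails with the closed fingertips until it dropped in. In the side view its top corners match the seated height (98 mm) to within about 2.6 pixels and not the riding height (108 mm). The crossbars show in the notches.
- **Keepers:** I pushed the left one first, then the right. Each stopped moving under about 6–8 N, with the finger within about 1 mm of where a closed keeper puts it. Both lie square across the rails in the last top view.
- **Surroundings:** The mould and weight still stand on the board. The cup, spatula, spare weight and disc, trier and label box show no movement in the last pictures. The arm is clear of everything.
- **Disagreements:** Near the left keeper the wrist camera differed from my stand fit by about 3 mm, so I corrected for that there. The tool also tilted by up to about 4° during the moves, with no visible effect.

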